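# Set a lock cylinder up under the flip magnifier

## Task

Set the lock cylinder up for a look at its cam: flip the magnifier up out of the way until it snaps back against its stop, stand the cylinder from the tray upright and centred in the cradle of the inspection stand (either end to the front), and press the hinged strap down over it until the catch clicks and holds it shut by itself. Then flip the magnifier back so that it snaps down level over the cylinder, and let go; leave the padlock, tape, oil bottle and brush where they are.

Things in the scene. Friction and masses are not known exactly. Their poses are not given: they have to be found in the camera images.
- stand: Grey inspection stand, fixed to the bench. Origin on the bench right below the cradle's centre; base plate 14 mm thick, x -50 to 50, y -62 to 98 mm in this frame, z up. A grey tower at y 57 to 83 (x -22 to 22, up to z 103) carries the magnifier. The strap's lugs and catch stand at x 9 to 37; on the side x < 5 nothing but the saddles (up to z 31) stands near the cradle, so a gripper has room there.
- cradle (a point): Centre of the cradle floor, 18 mm above the bench; axes as the stand's. The cradle is an steel bar with two tapered saddles (x -33 to -15 and x 13 to 33) that form one trough along x: 12 mm wide at the floor, 18 mm at the mouth, cheeks 12 mm high, outer faces at y +-18 mm; it centres the foot of the lock cylinder.
- lock: Bare steel double-ended lock cylinder (keyhole outline, cam in the middle), 67 x 17 mm, 32 mm high (the cam sticks up to 38 mm), 0.19 kg. Origin at the middle of its underside; x along its length, z up. It stands on a 10 mm wide foot; the sides widen to 17 mm at z = 23.5, round above. The two solid halves lie at x -32 to -5 and x 7 to 33 mm: grip one of them across y, high up; it can roll a little in the jaws.
- lens (a joint): Magnifier angle in rad: 0 = down, level over the cradle (stop); 1.90 = up, leaning back away from the cradle (stop). An over-centre spring strut snaps it to the stop on its side of the snap point, which lies near 1.0 rad; it takes about 3 N at the handle to start it either way.
- lens_hinge (a point): Point on the magnifier's hinge axis, at stand x 0, y 70, z 90 mm; the axis runs along the stand's x. The frame is a flat black ring of 75 mm outside diameter, 8 mm thick, its centre 70 mm from the axis; when down it is centred over the cradle, 90 mm above the bench.
- lens_handle (a point): Middle of the magnifier's black stub handle: a round bar, 12 mm diameter, 30 mm long (stand x -66 to -36), parallel to the stand's x, in the ring's plane, 98 mm from the hinge axis. Down: stand x -50, y -28, z 90 mm. Up: y 102, z 183 mm. Free space all round it except the ring at x > -38.
- strap (a joint): Hinged steel strap's angle in rad: 0 = sprung open, leaning out over the stand's -y side; 2.0 = shut, level across the cylinder. Its spring throws it open (about 1 N at the tip) unless the catch holds it. Near 1.8 rad the tip meets the catch, which snaps over it at 6 to 10 N of press on the strap's middle; caught, it reads 1.95 to 2.0.
- strap_hinge (a point): Point on the strap's hinge axis, at stand x 23, y -24, z 54 mm; axis along the stand's x. The strap is 18 mm wide (x 14 to 32), 4 mm thick, and reaches 50 mm from the axis. Shut, its top is at z 56 mm, 2 mm clear of the cylinder. Push it over from its -y side, then press it down from above between y -15 and 16 mm: the spring catch stands at y 22 to 42, up to z 71.
- strap_tip (a point): Middle of the strap's free edge, 50 mm from its hinge axis, on its top side.
- tray: Low steel tray, fixed, 181 x 226 mm, rim 16 mm high, floor 2.5 mm; origin at the middle of its underside. The cylinder, padlock, tape and oil bottle stand in it, one near each quarter. Along the back of the bench, beyond world x = 0.59, stands a row of tubes, jars and boxes up to 0.2 m high: keep the gripper clear of it.
- padlock: Brass padlock standing upright, body 19 x 42 mm and 36 mm high, shackle to 66 mm; origin at the middle of its underside. Bystander.
- tape: Roll of tape lying flat, 64 mm diameter, 18 mm high; origin at the middle of its underside. Bystander.
- oil: Small oil bottle, 40 mm diameter, shoulder at 74 mm, spout (20 mm across) to 114 mm; origin at the middle of its underside. Bystander.
- brush: Chip brush with a wooden handle lying flat, 151 mm long along its x, 29 mm wide, 14 mm high, between tray and stand; origin at the middle of its underside. Bystander.

How it is judged:
By the outcome, as a careful person would: the job done as asked, in the order asked, and still so for the second after the job is handed in, with the robot touching nothing.
It also fails if it takes over 58 s, if anything falls off the work surface, if the arm or the gripper's body presses on something with over 40 N, if the wrist force passes 120 N, or if a joint passes its speed limit or range.

## Robot

A 6-joint arm with a two-finger parallel gripper is mounted at the origin on a cart in front of the work surface, level with it; the furniture and walls round the work are solid. World frame = base frame: x ahead of the robot, y to its left, z up, the work surface at z = 0. Lengths are in m, angles in rad, forces in N, time in s.
With the tool pointing down it reaches from about 0.3 to 0.775 m from the base axis. Payload 14.6 kg.
Tool frame: the origin (TCP) lies on the centre line of the jaws, within the pads' length; the fingertips stand 19 mm ahead of it and the grasp point (between the pads) is the TCP; z points along the fingers, y is the direction in which the jaws open and shut (so a half turn about z gives the same grasp; the last joint's range is limited). The gripper opens to 85 mm and grips with 20 to 120 N. Pads are 22 mm wide; open, the fingers measure 114 mm over their backs; the gripper's body (76 mm by 85 mm) begins 54 mm behind the grasp point. The pads swing forward as they close: fully open they stand 13 mm farther back than shut.
Start: joints at [-1.305, 0.3, 1.521, -0, 1.321, -0.067], TCP at [0.18, -0.52, 0.25] pointing down, gripper open.
Joint ranges: [-3.03, 3.03], [-0.79, 2.21], [0.23, 2.52], [-1.04, 4.18], [0, 3.07], [-2.55, 2.55]. Speed limits (rad/s): [2.22, 2.22, 2.57, 3.14, 3.14, 3.14].

## Interface

Orientations are given as a rotation vector (axis times angle).
In Python, from bench import manip gives the robot as it stands.
- The arm moves only by the tool carry_out, never from a script. Its arguments are lists of equal length, an entry for each row: "dp": the shift along the tool's x, y, z in units of 0.2 m (1.0 is 0.2 m), a list of three; "turn": the turn, a rotation vector about the tool's x, y, z in units of 360 degrees (1.0 is 360 degrees), a list of three; "hand": the gripper's target within -1 to 1 (shut at 1, half-way at 0, fully open at -1). In form: {"dp": [[x, y, z], ...], "turn": [[ax, ay, az], ...], "hand": [hand, ...]}. A call has 1 to 5 rows; each row is the pose to reach, as a shift and turn from the pose measured when the call began, along the tool's axes at that moment, turning the shorter way round; what a row does not reach only later rows make up. A row lasts 1/12 s, in which the tool goes at most 41.7 mm and 7.16 degrees, less where a joint would pass 70% of its speed; a pose out of reach is approached as far as the arm can. A call with a number of a shift or a turn outside -1 to 1 is refused whole. A call with a gripper value outside its range is refused whole. The fingers move at their own pace and stop on an object; "grip_force" is the grip in N (left out, the last holds). Time passes only in rows, so rows that repeat a pose let the fingers close. It gives the time, the measured TCP pose, the force and the opening at its end, in the units of the state.
- manip.state(): the state, without advancing time (a new reading comes with each control period).
- manip.read_camera(name): name is "scene" or "side" or "wrist"; returns (picture, depth): 400x640x3 uint8, blue, green, red; 400x640 float32, m along the optical axis (not along the pixel's ray), 0 where there is no reading.
- manip.calibration(name): a dict with "fx", "fy", "cx", "cy" (pixels), "k1" (the pictures are not rectified: a ray, as slopes to the right and down, at radius r is drawn at 1 + k1 r^2 times it, then the intrinsics apply), "world_from_camera" (4x4, takes a point from camera to world coordinates). Camera axes: x right, y down, z forward; pixel columns grow to the right and rows downward; lengths in m; the calibration is good to about 2 mm. A picture is of the moment at which its call begins: read the wrist's pose just before it. calibration takes no time and is no camera call; for the wrist camera it gives the pose at the moment of the call.
- manip.finish_job(): hands the job in, once; it reports no verdict.
The state is a dict: "clock": time; "joint_positions": joint angles; "qvel": joint speeds; "effort": joint torques, N m; "ee_pos": TCP position; "orientation": TCP orientation; "force": force on the tool from outside, world axes, zero at the start; "moment": the same for the moment, N m; "width": finger opening in m.
Only numpy, scipy, OpenCV 4.12 (cv2) and the standard library are available. Lean on these libraries where they do the work, as an engineer would, in place of code of your own. Each camera call takes 0.05 s, during which the arm holds its last target. There are 200 camera calls.

## Working session

There is one attempt and no reset: what is moved stays moved. The work goes in short steps, Python scripts to look and compute and a tool call to move; the robot and the scene stay as the last step left them, time stands still between calls to the robot, and variables do not carry over. Pictures are saved under pics/ and viewed, about 8 in all and at most 12, crops included, and the job is handed in when it is done.

Besides the shell and the picture viewer there is one more tool, called after "Call:" by a JSON object that holds its "method" and its "body". carry_out: Moves the arm, as the interface text tells. Its arguments: {"type":"object","properties":{"dp":{"type":"array"},"turn":{"type":"array"},"hand":{"type":"array"},"grip_force":{"type":"number"}},"required":["dp","turn","hand"]}

```bash
mkdir -p pics; ls; cat > h.py <<'E'
from bench import manip
import numpy as np, cv2
from scipy.spatial.transform import Rotation as R
def shot(n,f=None):
    c=manip.calibration(n); im,d=manip.read_camera(n)
    if f: cv2.imwrite('pics/'+f,im)
    return im,d,c
def ray(c,u,v):
    p=np.array([(u-c['cx'])/c['fx'],(v-c['cy'])/c['fy']]); q=p.copy()
    for _ in range(20): q=p/(1+c['k1']*(q@q))
    return np.array([q[0],q[1],1.])
def world(c,u,v,z):
    T=np.array(c['world_from_camera']); r=T[:3,:3]@ray(c,u,v); o=T[:3,3]
    return o+r*(z-o[2])/r[2]
def pt(c,d,u,v):
    T=np.array(c['world_from_camera']); return T[:3,:3]@(ray(c,u,v)*d[int(v),int(u)])+T[:3,3]
def proj(c,P):
    T=np.linalg.inv(np.array(c['world_from_camera'])); p=T[:3,:3]@np.array(P)+T[:3,3]; q=p[:2]/p[2]
    q=q*(1+c['k1']*(q@q)); return np.array([q[0]*c['fx']+c['cx'],q[1]*c['fy']+c['cy']])
def go(pos,rot=None):
    s=manip.state(); r0=R.from_rotvec(s['orientation']); 
    dp=r0.inv().apply(np.array(pos)-s['ee_pos'])/0.2
    t=np.zeros(3) if rot is None else (r0.inv()*rot).as_rotvec()/(2*np.pi)
    return dp.round(4),t.round(4)
E
python3 - <<'E'
from h import *
s=manip.state(); print(s)
a,d,c=shot('scene','a.png'); b,d2,c2=shot('side','b.png')
for k in(c,c2): print(np.array(k['world_from_camera']).round(3),k['fx'],k['k1'])
np.savez('sc.npz',d=d,d2=d2)
E
```

```text
pics
{'clock': 0.0, 'joint_positions': array([-1.30460215e+00,  3.00463197e-01,  1.52161810e+00,  6.37766155e-05,
        1.32068637e+00, -6.65948317e-02]), 'qvel': array([ 0.0013047 , -0.00031145,  0.00057396, -0.00071318, -0.00056403,
       -0.0002594 ]), 'effort': array([ 3.02829714e-03, -5.43501878e+01, -3.61790800e+01,  3.41358498e-05,
        4.00705831e-03, -4.83633016e-05]), 'ee_pos': array([ 0.17962891, -0.51960554,  0.24970998]), 'orientation': array([-3.09704708e+00, -5.20115712e-01,  8.72975089e-05]), 'force': array([ 0.0732055 ,  0.19491731, -0.11334626]), 'moment': array([-0.02124388, -0.01516378,  0.0583392 ]), 'width': 0.08538114140985349}
[[-0.649 -0.341  0.68  -0.372]
 [-0.761  0.274 -0.588  0.708]
 [ 0.014 -0.899 -0.437  0.64 ]
 [ 0.     0.     0.     1.   ]] 469.92911363779695 -0.06847884195371992
[[-0.962 -0.176  0.21   0.287]
 [-0.274  0.59  -0.759  0.639]
 [ 0.01  -0.788 -0.616  0.62 ]
 [ 0.     0.     0.     1.   ]] 389.0842600849632 -0.026566827082576606
```

View pics/a.png

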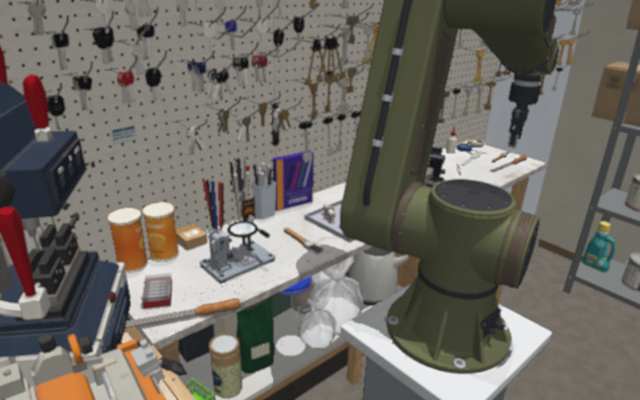

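View pics/b.png

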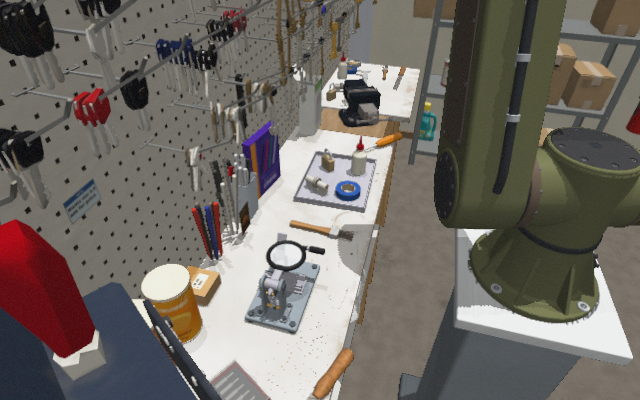

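The side picture shows the stand: tower at about (270,290), ring at (286,255) and handle at (316,250). The tray holds the lock at (317,185), tape at (347,190), oil at (358,160) and padlock at (327,160). The brush is at (320,229).

```bash
python3 - <<'E'
from h import *
z=np.load('sc.npz'); d=z['d2']; c=manip.calibration('side')
for n,u,v in [('handle',316,250),('handle tip',322,251),('ringL',268,258),('ringR',302,252),('lock',317,185),('plateNear',283,329),('plateL',248,320),('plateR',318,264),('tower',272,283),('tape',347,182)]:
    print(n,pt(c,d,u,v).round(3))
im=cv2.imread('pics/b.png')
cv2.imwrite('pics/c.png',np.hstack([cv2.resize(im[220:340,230:340],None,fx=4,fy=4,interpolation=2),cv2.resize(im[140:220,290:380],None,fx=4,fy=4,interpolation=2,dst=None) if 0 else cv2.copyMakeBorder(cv2.resize(im[140:220,290:380],None,fx=4,fy=4,interpolation=2),0,160,0,0,0)]))
c=manip.calibration('wrist');s=manip.state();r=R.from_rotvec(s['orientation']);T=np.array(c['world_from_camera'])
print('cam in tool',r.inv().apply(T[:3,3]-s['ee_pos']).round(3),(r.as_matrix().T@T[:3,:3]).round(3),c['fx'])
E
```

```text
handle [0.423 0.153 0.095]
handle tip [0.412 0.153 0.096]
ringL [0.501 0.197 0.096]
ringR [0.447 0.166 0.096]
lock [ 0.502 -0.13   0.027]
plateNear [0.448 0.275 0.01 ]
plateL [0.516 0.275 0.008]
plateR [0.433 0.103 0.001]
tower [0.473 0.25  0.098]
tape [ 0.433 -0.174  0.021]
cam in tool [ 0.069 -0.    -0.124] [[-0.002 -0.962 -0.274]
 [ 1.    -0.002 -0.002]
 [ 0.001 -0.274  0.962]] 303.28576301919145
```

View pics/c.png

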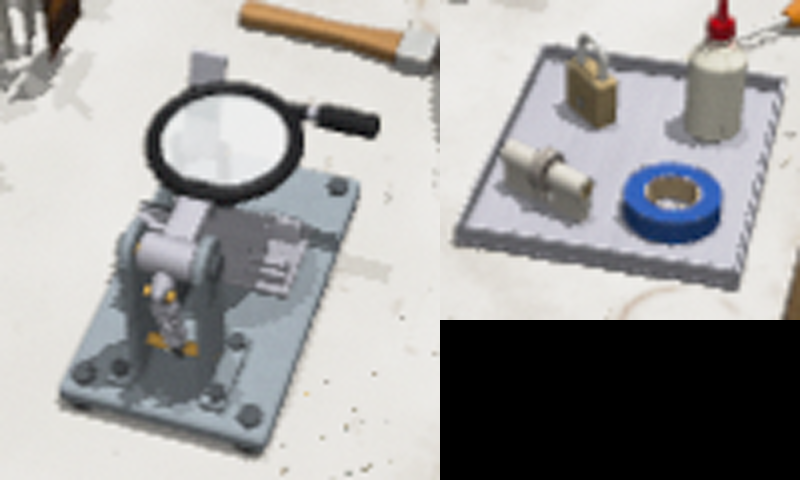

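The tray's lock axis is visible and the stand's x runs roughly along world x. I'll fly over the tray and then the stand for closer looks.

Call:
{"method": "carry_out", "body": {"dp": [[0.18, -0.12, -0.02], [0.36, -0.24, -0.04], [0.54, -0.36, -0.06], [0.72, -0.48, -0.08], [0.9, -0.6, -0.1]], "turn": [[0, 0, 0], [0, 0, 0], [0, 0, 0], [0, 0, 0], [0, 0, 0]], "hand": [-1, -1, -1, -1, -1]}}

```text
clock: 0.52
ee_pos: [0.3057, -0.3528, 0.2691]
orientation: [-3.097, -0.519, 0.0]
force: [0.8, -0.4, -0.2]
width: 0.0853
```

Call:
{"method": "carry_out", "body": {"dp": [[0.18, -0.12, -0.02], [0.36, -0.24, -0.04], [0.54, -0.36, -0.06], [0.72, -0.48, -0.08], [0.9, -0.6, -0.1]], "turn": [[0, 0, 0], [0, 0, 0], [0, 0, 0], [0, 0, 0], [0, 0, 0]], "hand": [-1, -1, -1, -1, -1]}}

```text
clock: 0.93
ee_pos: [0.431, -0.1871, 0.2884]
orientation: [-3.097, -0.519, 0.0]
force: [0.6, -1.5, -0.3]
width: 0.0854
```

```bash
python3 - <<'E'
from h import *
s=manip.state(); print(s['clock'],s['ee_pos'],s['orientation'],s['qvel'].round(2))
a,d,c=shot('wrist','w1.png'); np.savez('w1.npz',d=d,c=c)
E
```

```text
0.9333 [ 0.43102939 -0.18714702  0.28840439] [-3.09698731e+00 -5.19331062e-01  3.63047455e-04] [ 1.06  0.21 -0.33  0.    0.12  1.05]
```

View pics/w1.png

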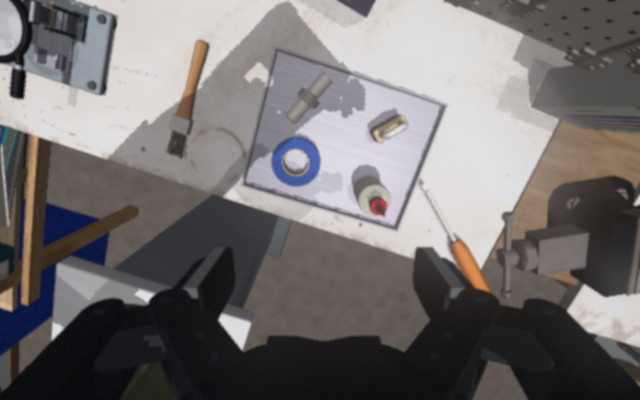

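The wrist picture shows the lock at (311,97), tape (296,161), padlock (389,128) and oil (373,197), with the stand cut off at the top left. On to the stand, turning the tool square to the world axes.

Call:
{"method": "carry_out", "body": {"dp": [[0.08, -0.166, 0], [0.16, -0.332, 0], [0.24, -0.5, 0.01], [0.32, -0.66, 0.02], [0.4, -0.83, 0.02]], "turn": [[0, 0, 0.012], [0, 0, 0.024], [0, 0, 0.036], [0, 0, 0.048], [0, 0, 0.053]], "hand": [-1, -1, -1, -1, -1]}}

```text
clock: 1.4
ee_pos: [0.4547, 0.0022, 0.2851]
orientation: [-3.139, 0.002, -0.001]
force: [0.2, -0.7, 0.4]
width: 0.0854
```

Call:
{"method": "carry_out", "body": {"dp": [[0.02, -0.2, 0.01], [0.04, -0.4, 0.02], [0.07, -0.6, 0.03], [0.09, -0.77, 0.03], [0.09, -0.77, 0.03]], "turn": [[0, 0, 0], [0, 0, 0], [0, 0, 0], [0, 0, 0], [0, 0, 0]], "hand": [-1, -1, -1, -1, -1]}}

```text
clock: 1.82
ee_pos: [0.4727, 0.1608, 0.2789]
orientation: [-3.138, -0.005, 0.001]
force: [-0.3, -0.9, 0.2]
width: 0.0853
```

Call:
{"method": "carry_out", "body": {"dp": [[0, 0, 0], [0, 0, 0]], "turn": [[0, 0, 0], [0, 0, 0]], "hand": [-1, -1]}}

```text
clock: 1.98
ee_pos: [0.4725, 0.161, 0.2784]
orientation: [-3.139, -0.006, 0.002]
force: [0.3, 0.4, 0.1]
width: 0.0852
```

```bash
python3 - <<'E'
from h import *
s=manip.state(); print(s['clock'],s['ee_pos'],s['orientation'],s['qvel'].round(2))
a,d,c=shot('wrist','w2.png'); np.savez('w2.npz',d=d,c=c)
E
```

```text
1.9833 [0.47254711 0.16096486 0.27843588] [-3.13863148e+00 -5.96337620e-03  1.91542924e-03] [-0.03 -0.01  0.01 -0.    0.   -0.01]
```

View pics/w2.png

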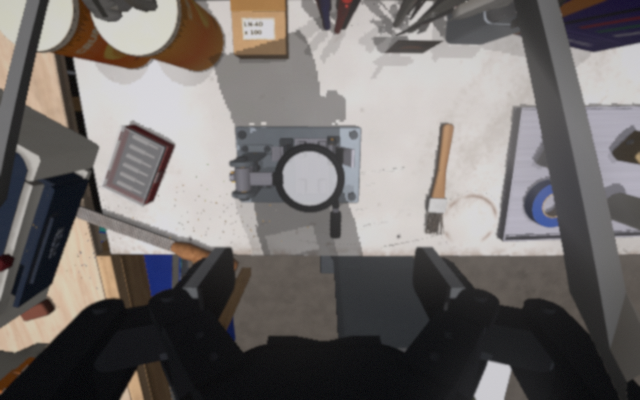

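The stand sits almost square: ring centre at (308,178), handle at (335,222), plate corners near (236,127) and (361,126). Now measuring it by depth and ring.

```bash
cat >> h.py <<'E'
def cloud(c,d):
    v,u=np.mgrid[0:400,0:640].astype(float)
    p=np.stack([(u-c['cx'])/c['fx'],(v-c['cy'])/c['fy']],-1); q=p.copy()
    for _ in range(20): q=p/(1+c['k1']*(q**2).sum(-1,keepdims=True))
    P=np.concatenate([q,np.ones((400,640,1))],-1)*d[...,None]
    T=np.array(c['world_from_camera']); return P@T[:3,:3].T+T[:3,3]
E
python3 - <<'E'
from h import *
z=np.load('w2.npz',allow_pickle=True); d=z['d'];c=z['c'].item(); im=cv2.imread('pics/w2.png')
W=cloud(c,d); Z=W[...,2]
box=np.zeros((400,640),bool); box[110:245,215:380]=1
print('bench z',np.median(Z[130:200,385:420]))
hsv=cv2.cvtColor(im,cv2.COLOR_BGR2HSV)
m=box&(Z>.008)&(Z<.02); m=cv2.morphologyEx(m.astype(np.uint8),cv2.MORPH_OPEN,np.ones((3,3)))
P=W[m>0][:,:2].astype(np.float32); r=cv2.minAreaRect(P*1000); print('plate',r,cv2.boxPoints(r).round(1).tolist())
k=(box&(im.max(2)<50)&(Z>.075)&(Z<.11)).astype(np.uint8)
n,l,st,_=cv2.connectedComponentsWithStats(k); i=1+st[1:,4].argmax(); k=l==i
Q=W[k]; print('black z',np.median(Q[:,2]),Q.min(0),Q.max(0))
# ring: fit circle to outer contour points cast at z=.094 excluding handle/tower; 
cn=max(cv2.findContours(k.astype(np.uint8),0,1)[0],key=len)[:,0]
X=np.array([world(c,u,v,.093)[:2] for u,v in cn])
ctr=np.array([.473,.18])
from scipy.optimize import least_squares
f=lambda p:np.hypot(*(X-p[:2]).T)-.0375
s=least_squares(f,[*np.median(X,0)],loss='soft_l1',f_scale=.001); print('ring',s.x,np.median(abs(f(s.x))))
h=X[X[:,0]<s.x[0]-.040]; print('handle cont',h.min(0),h.max(0))
E
```

```text
bench z 0.0005997066865994494
plate ((473.79168701171875, 195.3151397705078), (99.8790283203125, 160.38662719726562), 0.04835033044219017) [[423.79998779296875, 275.5], [423.8999938964844, 115.0999984741211], [523.7999877929688, 115.19999694824219], [523.7000122070312, 275.6000061035156]]
black z 0.09460865515686157 [0.44151345 0.18594181 0.09151254] [0.50549949 0.21362984 0.09673163]
ring [0.4747279  0.17165807] 0.0014426985640416667Traceback (most recent call last):
  File "<stdin>", line 19, in <module>
    return umr_minimum(a, axis, None, out, keepdims, initial, where)
ValueError: zero-size array to reduction operation minimum which has no identity
```

The plate measures 99.9 x 160.4 mm (given 100 x 160), yaw ≈ 0, so the stand origin is at world (0.474, 0.177). The handle follows at about (0.424, 0.149, 0.090), close to the side-camera reading. Going for the handle grip.

Call:
{"method": "carry_out", "body": {"dp": [[-0.13, 0.03, 0.1], [-0.26, 0.06, 0.3], [-0.26, 0.06, 0.5], [-0.26, 0.06, 0.7], [-0.26, 0.06, 0.86]], "turn": [[0, 0, 0], [0, 0, 0], [0, 0, 0], [0, 0, 0], [0, 0, 0]], "hand": [-0.6, -0.4, -0.2, -0.2, -0.2], "grip_force": 25}}

```text
clock: 2.45
ee_pos: [0.4197, 0.1473, 0.1048]
orientation: [-3.139, -0.002, 0.001]
force: [0.4, 0.2, -0.9]
width: 0.0515
```

Call:
{"method": "carry_out", "body": {"dp": [[0, 0, 0.06], [0, 0, 0.09], [0, 0, 0.09]], "turn": [[0, 0, 0], [0, 0, 0], [0, 0, 0]], "hand": [-0.2, -0.2, 0]}}

```text
clock: 2.7
ee_pos: [0.4194, 0.1465, 0.0862]
orientation: [-3.139, 0.001, 0.004]
force: [-0.1, 0.1, 0.7]
width: 0.0432
```

```bash
python3 - <<'E'
from h import *
s=manip.state(); print(s['clock'],s['ee_pos'],s['orientation'],s['force'],s['width'])
print(go([.420,.149,.090]))
a,d,c=shot('side','s1.png'); cv2.imwrite('pics/s1c.png',cv2.resize(a[200:340,210:350],None,fx=4,fy=4))
E
```

```text
2.7 [0.41944119 0.14650644 0.08618612] [-3.13918517e+00  7.14583547e-04  3.84284339e-03] [-0.08144821  0.10902473  0.69725634] 0.04323118242385594
(array([ 0.0027, -0.0125, -0.019 ]), array([0., 0., 0.]))
```

View pics/s1c.png

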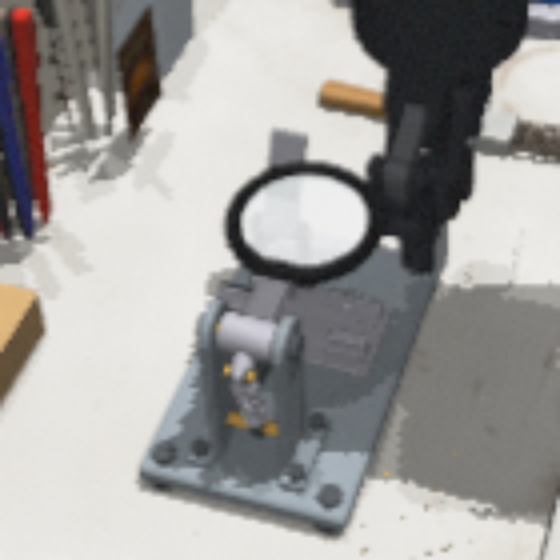

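The fingers straddle the handle (around (400,210) in the crop). Closing on it.

Call:
{"method": "carry_out", "body": {"dp": [[0, -0.012, -0.02], [0, -0.012, -0.02], [0, -0.012, -0.02], [0, -0.012, -0.02], [0, -0.012, -0.02]], "turn": [[0, 0, 0], [0, 0, 0], [0, 0, 0], [0, 0, 0], [0, 0, 0]], "hand": [1, 1, 1, 1, 1], "grip_force": 25}}

```text
clock: 3.17
ee_pos: [0.421, 0.1488, 0.0929]
orientation: [-3.139, -0.0, -0.004]
force: [-0.8, -9.0, 11.7]
width: 0.0108
```

Call:
{"method": "carry_out", "body": {"dp": [[0, 0, 0]], "turn": [[0, 0, 0]], "hand": [1]}}

```text
clock: 3.25
ee_pos: [0.4211, 0.1486, 0.0938]
orientation: [-3.139, -0.0, -0.005]
force: [-3.8, 1.2, -3.7]
width: 0.0107
```

```bash
python3 - <<'E'
from h import *
s=manip.state(); print(s['clock'],s['ee_pos'],s['force'],s['width'])
for th in np.linspace(0,1.85,16): 
    print(round(th,2), np.round([0,-(98-98*np.cos(th))/200,-98*np.sin(th)/200],3))
E
```

```text
3.25 [0.42112895 0.14864136 0.09378701] [-3.8367913   1.20737888 -3.71356808] 0.010658976249977845
0.0 [ 0. -0. -0.]
0.12 [ 0.    -0.004 -0.06 ]
0.25 [ 0.    -0.015 -0.12 ]
0.37 [ 0.    -0.033 -0.177]
0.49 [ 0.    -0.058 -0.232]
0.62 [ 0.    -0.09  -0.283]
0.74 [ 0.    -0.128 -0.33 ]
0.86 [ 0.    -0.172 -0.372]
0.99 [ 0.    -0.22  -0.409]
1.11 [ 0.    -0.272 -0.439]
1.23 [ 0.    -0.328 -0.462]
1.36 [ 0.    -0.386 -0.479]
1.48 [ 0.    -0.446 -0.488]
1.6 [ 0.    -0.506 -0.49 ]
1.73 [ 0.    -0.566 -0.484]
1.85 [ 0.    -0.625 -0.471]
```

Call:
{"method": "carry_out", "body": {"dp": [[0, -0.004, -0.06], [0, -0.015, -0.12], [0, -0.033, -0.177], [0, -0.058, -0.232], [0, -0.09, -0.283]], "turn": [[0, 0, 0], [0, 0, 0], [0, 0, 0], [0, 0, 0], [0, 0, 0]], "hand": [1, 1, 1, 1, 1]}}

```text
clock: 3.67
ee_pos: [0.4209, 0.1658, 0.1516]
orientation: [-3.141, -0.0, -0.006]
force: [0.2, -10.1, 3.5]
width: 0.011
```

```bash
python3 - <<'E'
from h import *
s=manip.state(); print(s['clock'],s['ee_pos'],s['force'],s['width'])
for th in (.74,.86,.99,1.11,1.23,1.36,1.48,1.6,1.73,1.85):
    print(th, go([.421,.247-.098*np.cos(th),.092+.098*np.sin(th)])[0])
E
```

```text
3.6667 [0.4209354  0.16580748 0.15162438] [  0.22562966 -10.07131207   3.53376289] 0.0109505323741874
0.74 [ 0.0004 -0.0441 -0.0323]
0.86 [ 0.0006 -0.0863 -0.0732]
0.99 [ 0.0008 -0.1372 -0.1115]
1.11 [ 0.0009 -0.1881 -0.1407]
1.23 [ 0.001  -0.2423 -0.1636]
1.36 [ 0.001  -0.3035 -0.1809]
1.48 [ 0.0011 -0.3616 -0.1897]
1.6 [ 0.0011 -0.4204 -0.1915]
1.73 [ 0.0011 -0.4837 -0.1854]
1.85 [ 0.001  -0.5411 -0.1726]
```

Call:
{"method": "carry_out", "body": {"dp": [[0, -0.044, -0.036], [0, -0.088, -0.075], [0, -0.137, -0.111], [0, -0.188, -0.141], [0, -0.242, -0.163]], "turn": [[0, 0, 0], [0, 0, 0], [0, 0, 0], [0, 0, 0], [0, 0, 0]], "hand": [1, 1, 1, 1, 1]}}

```text
clock: 4.08
ee_pos: [0.4215, 0.2143, 0.1868]
orientation: [-3.141, 0.0, -0.011]
force: [1.2, -3.4, 6.4]
width: 0.0113
```

```bash
python3 - <<'E'
from h import *
s=manip.state(); print(s['clock'],s['ee_pos'],s['force'],s['width'])
for th in (1.23,1.36,1.48,1.6,1.73,1.83):
    print(th, go([.421,.247-.098*np.cos(th),.092+.098*np.sin(th)])[0])
E
```

```text
4.0833 [0.42149015 0.21427597 0.18682294] [ 1.20762347 -3.37270295  6.35710856] 0.011291980696964313
1.23 [-0.0025  0.0002  0.0123]
1.36 [-0.0024 -0.0611 -0.005 ]
1.48 [-0.0024 -0.1192 -0.0138]
1.6 [-0.0024 -0.1779 -0.0156]
1.73 [-0.0024 -0.2413 -0.0095]
1.83 [-0.0025 -0.2892  0.0007]
```

Call:
{"method": "carry_out", "body": {"dp": [[0, -0.061, -0.003], [0, -0.119, -0.012], [0, -0.178, -0.014], [0, -0.24, -0.008], [0, -0.29, 0]], "turn": [[0, 0, 0], [0, 0, 0], [0, 0, 0], [0, 0, 0], [0, 0, 0]], "hand": [1, 1, 1, 1, 1]}}

```text
clock: 4.5
ee_pos: [0.4215, 0.2735, 0.1869]
orientation: [-3.14, -0.0, -0.012]
force: [1.6, -0.3, -0.4]
width: 0.0105
```

Call:
{"method": "carry_out", "body": {"dp": [[0, 0, 0], [0, 0, 0], [0, 0, 0], [0, 0, -0.1], [0, 0, -0.25]], "turn": [[0, 0, 0], [0, 0, 0], [0, 0, 0], [0, 0, 0], [0, 0, 0]], "hand": [0, 0, 0, 0, 0]}}

```text
clock: 4.92
ee_pos: [0.4203, 0.2724, 0.2352]
orientation: [3.14, -0.001, 0.005]
force: [1.1, 0.3, 0.4]
width: 0.0426
```

```bash
python3 - <<'E'
from h import *
s=manip.state(); print(s['clock'],s['ee_pos'],s['force'],s['width'])
# lock rough from w1 
z=np.load('w1.npz',allow_pickle=True); d=z['d'];c=z['c'].item()
for p in [(311,97),(295,118),(326,77)]: print(world(c,*p,.03),pt(c,d,*p))
a,d,c=shot('side','s2.png'); cv2.imwrite('pics/s2c.png',cv2.resize(a[160:340,210:390],None,fx=3,fy=3))
W=cloud(c,d); m=(a.max(2)<45)&(W[...,2]>.11)&(W[...,0]>.43)&(W[...,0]<.52)&(W[...,1]>.2)&(W[...,1]<.35)&(d>0)
print(m.sum(), W[m].min(0),W[m].max(0))
E
```

```text
4.9167 [0.42034604 0.27244932 0.23521665] [1.10106633 0.32362181 0.42733016] 0.0425699670264339
[ 0.50711016 -0.14389081  0.03      ] [ 0.50683717 -0.14439099  0.03921412]
[ 0.47746012 -0.13307828  0.03      ] [ 0.47766085 -0.13342445  0.03419386]
[ 0.53440692 -0.15356226  0.03      ] [ 0.53383802 -0.1537257   0.03563445]
898 [0.43001654 0.25004862 0.12423032] [0.50640267 0.33920801 0.41878622]
```

View pics/s2c.png

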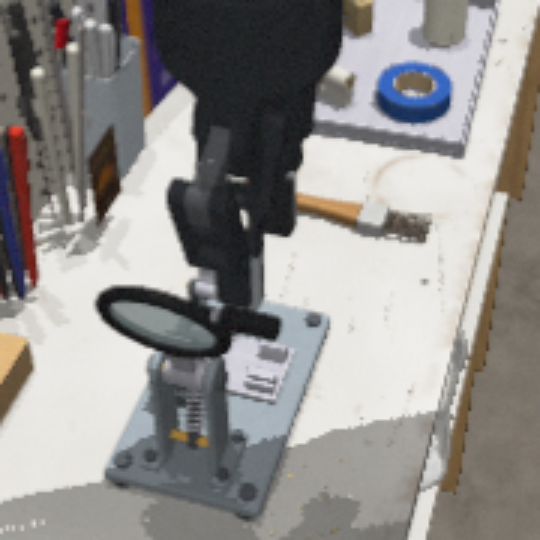

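The lens is up and leaning back, clear of the open fingers. From the earlier wrist shot the lock is near (0.507,-0.144), yaw about -20°. Flying over it.

Call:
{"method": "carry_out", "body": {"dp": [[0.03, 0.2, -0.05], [0.06, 0.4, -0.05], [0.1, 0.6, -0.05], [0.13, 0.8, -0.05], [0.17, 1.0, -0.05]], "turn": [[0, 0, 0], [0, 0, 0], [0, 0, 0], [0, 0, 0], [0, 0, 0]], "hand": [0, 0, 0, 0, 0]}}

```text
clock: 5.38
ee_pos: [0.4557, 0.0712, 0.2528]
orientation: [-3.138, 0.001, -0.021]
force: [2.5, 0.4, -0.1]
width: 0.0425
```

Call:
{"method": "carry_out", "body": {"dp": [[0.03, 0.2, 0.05], [0.06, 0.4, 0.1], [0.1, 0.6, 0.15], [0.13, 0.8, 0.2], [0.17, 1.0, 0.2]], "turn": [[0, 0, 0.011], [0, 0, 0.022], [0, 0, 0.033], [0, 0, 0.044], [0, 0, 0.055]], "hand": [0, 0, 0, 0, 0]}}

```text
clock: 5.8
ee_pos: [0.4887, -0.1296, 0.2109]
orientation: [-3.088, 0.547, -0.016]
force: [1.0, 0.6, -0.8]
width: 0.0425
```

Call:
{"method": "carry_out", "body": {"dp": [[0, 0, 0], [0, 0, 0]], "turn": [[0, 0, 0], [0, 0, 0]], "hand": [0, 0]}}

```text
clock: 5.97
ee_pos: [0.4882, -0.1318, 0.2103]
orientation: [-3.086, 0.553, -0.015]
force: [0.4, 0.9, -0.5]
width: 0.0423
```

```bash
python3 - <<'E'
from h import *
s=manip.state(); print(s['clock'],s['ee_pos'],s['orientation'],s['width'])
a,d,c=shot('wrist','w3.png'); np.savez('w3.npz',d=d,c=c)
print(proj(c,[.507,-.144,.03]))
W=cloud(c,d); D=np.hypot(W[...,0]-.507,W[...,1]+.144)
m=((D<.045)&(W[...,2]>.022)&(W[...,2]<.05)).astype(np.uint8)
n,l,st,ce=cv2.connectedComponentsWithStats(m); i=1+st[1:,4].argmax(); k=l==i
P=W[k]; print(k.sum(),'z',np.percentile(P[:,2],[5,50,95]),ce[i])
r=cv2.minAreaRect((P[:,:2]*1000).astype(np.float32)); print(r,cv2.boxPoints(r).round(1).tolist())
# cam
Q=P[P[:,2]>.0375]; print('cam',len(Q),Q.mean(0))
e=cv2.fitEllipse(max(cv2.findContours(k.astype(np.uint8),0,1)[0],key=len))
print(e)
E
```

```text
5.9667 [ 0.4882283  -0.13180507  0.21029302] [-3.086337    0.55307446 -0.01469645] 0.042331508886636865
[329.66938279 161.20084926]
1207 z [0.02917697 0.03474461 0.04074012] [327.41342171 162.74730737]
((505.6739807128906, -141.2211151123047), (27.498533248901367, 66.44782257080078), 70.16496276855469) [[469.79998779296875, -142.89999389648438], [532.2999877929688, -165.39999389648438], [541.5999755859375, -139.60000610351562], [479.1000061035156, -117.0]]
cam 181 [ 0.50556836 -0.14124832  0.04005597]
((327.43292236328125, 162.55393981933594), (22.79698371887207, 69.7036361694336), 3.635951280593872)
```

View pics/w3.png

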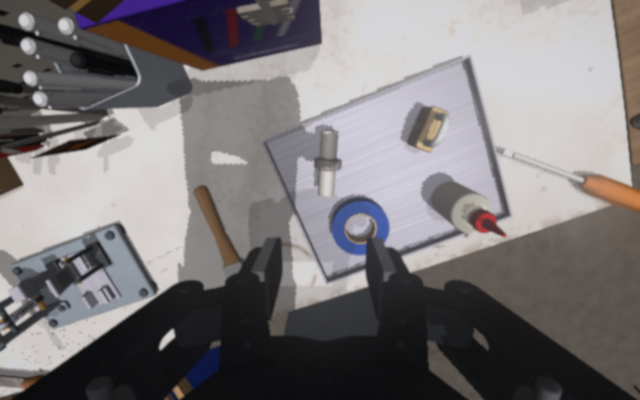

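The lock is upright at (327,162), with tape and padlock clear of the jaw paths. It measures 66.4 mm long, cam top at 40 mm (given 40.5 incl. floor), yaw -19.8°. Working out the descent.

```bash
cat >> h.py <<'E'
def down(yaw): return R.from_euler('z',yaw,degrees=True)*R.from_rotvec([np.pi,0,0])
E
python3 - <<'E'
from h import *
for z in (.1,.0375): print(go([.4869,-.1344,z],down(-19.8)))
E
```

```text
(array([-0.0044,  0.0257,  0.5529]), array([-0.0012, -0.0014, -0.001 ]))
(array([-0.0071,  0.0282,  0.8654]), array([-0.0012, -0.0014, -0.001 ]))
```

Call:
{"method": "carry_out", "body": {"dp": [[-0.002, 0.014, 0.2], [-0.004, 0.026, 0.4], [-0.004, 0.026, 0.58], [-0.006, 0.027, 0.72], [-0.007, 0.028, 0.79]], "turn": [[-0.0012, -0.0014, -0.001], [-0.0012, -0.0014, -0.001], [-0.0012, -0.0014, -0.001], [-0.0012, -0.0014, -0.001], [-0.0012, -0.0014, -0.001]], "hand": [0, 0, 0, 0, 0]}}

```text
clock: 6.43
ee_pos: [0.4853, -0.1327, 0.0496]
orientation: [-3.094, 0.537, 0.006]
force: [-0.2, 0.5, -0.2]
width: 0.0428
```

```bash
python3 - <<'E'
from h import *
s=manip.state(); print(s['clock'],s['ee_pos'],s['orientation'],s['force'],s['width'])
print(go([.4869,-.1344,.0375],down(-19.8)))
E
```

```text
6.4333 [ 0.48531694 -0.13271245  0.04957938] [-3.09437726  0.53698066  0.00616122] [-0.18263178  0.50382257 -0.23783219] 0.04282852069823637
(array([0.0105, 0.0053, 0.0604]), array([-0.    ,  0.0006,  0.0003]))
```

Call:
{"method": "carry_out", "body": {"dp": [[0.01, 0.005, 0.06], [0.01, 0.005, 0.06], [0.01, 0.005, 0.06], [0.01, 0.005, 0.06], [0.01, 0.005, 0.06]], "turn": [[0, 0, 0], [0, 0, 0], [0, 0, 0], [0, 0, 0], [0, 0, 0]], "hand": [0, 0, 1, 1, 1], "grip_force": 50}}

```text
clock: 6.85
ee_pos: [0.4874, -0.1341, 0.039]
orientation: [-3.095, 0.536, 0.003]
force: [-1.2, 1.6, 2.8]
width: 0.0151
```

Call:
{"method": "carry_out", "body": {"dp": [[0, 0, 0], [0, 0, 0]], "turn": [[0, 0, 0], [0, 0, 0]], "hand": [1, 1]}}

```text
clock: 7.02
ee_pos: [0.4877, -0.1341, 0.0398]
orientation: [-3.095, 0.536, 0.001]
force: [1.0, -0.1, -1.8]
width: 0.015
```

```bash
python3 - <<'E'
from h import *
s=manip.state(); print(s['clock'],s['ee_pos'],s['orientation'],s['force'],s['width'])
E
```

```text
7.0167 [ 0.48772959 -0.13410756  0.03979104] [-3.09514196e+00  5.35683279e-01  9.05972456e-04] [ 1.02234172 -0.1290065  -1.83790523] 0.015016294527502774
```

Call:
{"method": "carry_out", "body": {"dp": [[0, 0, -0.1], [0, 0, -0.25], [0, 0, -0.42], [-0.04, -0.08, -0.6], [-0.12, -0.23, -0.75]], "turn": [[0, 0, 0], [0, 0, 0], [0, 0, 0], [0, 0, 0], [0, 0, 0]], "hand": [1, 1, 1, 1, 1]}}

```text
clock: 7.43
ee_pos: [0.4814, -0.0866, 0.1903]
orientation: [3.095, -0.54, 0.003]
force: [1.7, 0.7, -0.9]
width: 0.0148
```

```bash
python3 - <<'E'
from h import *
s=manip.state(); print(s['clock'],s['ee_pos'],s['orientation'],s['force'],s['width'])
print(go([.4546,.177,.2],down(0)))
E
```

```text
7.4333 [ 0.48136248 -0.08664386  0.19026907] [ 3.09476192 -0.54004158  0.00312152] [ 1.71131442  0.66163739 -0.94667222] 0.014781706043128555
(array([-0.5723, -1.195 , -0.0494]), array([ 0.    , -0.0003, -0.055 ]))
```

Call:
{"method": "carry_out", "body": {"dp": [[-0.07, -0.15, -0.02], [-0.15, -0.31, -0.04], [-0.23, -0.48, -0.05], [-0.31, -0.65, -0.05], [-0.38, -0.8, -0.05]], "turn": [[0, 0, -0.011], [0, 0, -0.022], [0, 0, -0.033], [0, 0, -0.044], [0, 0, -0.055]], "hand": [1, 1, 1, 1, 1]}}

```text
clock: 7.85
ee_pos: [0.4634, 0.0916, 0.2007]
orientation: [3.141, 0.006, 0.005]
force: [-0.4, 0.9, -2.4]
width: 0.0147
```

Call:
{"method": "carry_out", "body": {"dp": [[-0.01, -0.14, 0], [-0.03, -0.28, 0], [-0.04, -0.4, 0], [-0.04, -0.43, 0], [-0.04, -0.43, 0]], "turn": [[0, 0, 0], [0, 0, 0], [0, 0, 0], [0, 0, 0], [0, 0, 0]], "hand": [1, 1, 1, 1, 1]}}

```text
clock: 8.27
ee_pos: [0.4548, 0.1787, 0.2007]
orientation: [3.141, 0.009, 0.005]
force: [0.1, -0.5, -0.8]
width: 0.0153
```

```bash
python3 - <<'E'
from h import *
s=manip.state(); print(s['clock'],s['ee_pos'],s['orientation'],s['force'],s['width'])
print(go([.4546,.177,.1],down(0)))
a,d,c=shot('side','s3.png')
b,dw,cw=shot('wrist','w4.png')
x=cv2.resize(a[180:330,220:360],None,fx=3,fy=3); y=cv2.resize(b[80:380,200:440],(360,450))
cv2.imwrite('pics/s3c.png',np.hstack([x,y]))
# cam location / lock points in wrist
W=cloud(cw,dw); tz=s['ee_pos'][2]-.0373
m=(abs(W[...,0]-s['ee_pos'][0]-.02)<.06)&(abs(W[...,1]-s['ee_pos'][1])<.03)&(W[...,2]>tz+.02)&(W[...,2]<tz+.045)&(W[...,0]>s['ee_pos'][0]+.013)
P=W[m]; print(m.sum(),P.min(0),P.max(0)); np.savez('w4.npz',d=dw,c=cw)
E
```

```text
8.2667 [0.45479452 0.17868889 0.20072167] [3.14141619 0.00919902 0.00476399] [ 0.10412975 -0.47735326 -0.84602338] 0.015320550732242987
(array([-0.0025,  0.0084,  0.5036]), array([ 0.    , -0.0005,  0.0009]))
3903 [0.46785634 0.16386859 0.1834222 ] [0.50800054 0.19146216 0.20441463]
```

View pics/s3c.png

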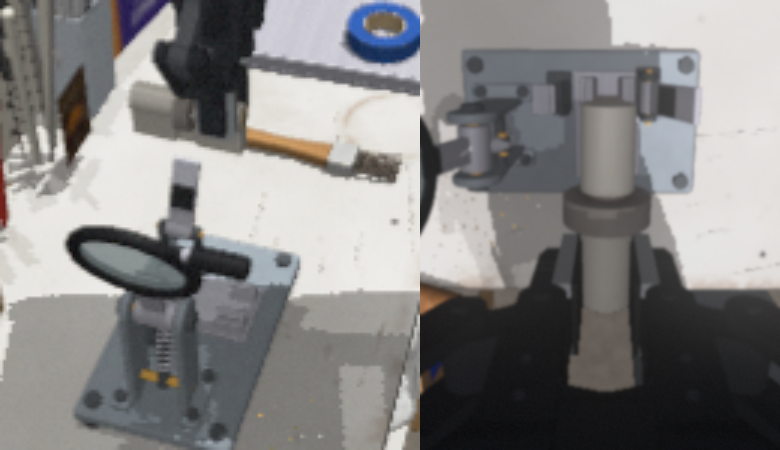

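The lock is held level over the trough, far end at x 0.508, so its centre is at x ≈ 0.4745 (target 0.474). The wrist view shows it lined up with the saddles. Checking its pitch, then lowering.

```bash
python3 - <<'E'
from h import *
z=np.load('w4.npz',allow_pickle=True); W=cloud(z['c'].item(),z['d'])
for x in (.487,.492,.497,.502,.506):
    m=(abs(W[...,0]-x)<.002)&(abs(W[...,1]-.178)<.012)&(W[...,2]>.17)&(W[...,2]<.21)
    P=W[m]; t=P[P[:,2]>np.percentile(P[:,2],90)]; print(x,t.mean(0).round(4),P[:,1].min().round(4),P[:,1].max().round(4))
E
```

```text
0.487 [0.4872 0.1774 0.198 ] 0.1695 0.1856
0.492 [0.4921 0.1775 0.1979] 0.1691 0.1855
0.497 [0.4971 0.1776 0.198 ] 0.1692 0.1854
0.502 [0.5019 0.1772 0.1981] 0.1689 0.1854
0.506 [0.5058 0.1773 0.1978] 0.1688 0.1854
```

Call:
{"method": "carry_out", "body": {"dp": [[-0.002, 0.008, 0.12], [-0.002, 0.008, 0.26], [-0.002, 0.008, 0.4], [-0.002, 0.008, 0.5], [-0.002, 0.008, 0.54]], "turn": [[0, 0, 0.001], [0, 0, 0.001], [0, 0, 0.001], [0, 0, 0.001], [0, 0, 0.001]], "hand": [1, 1, 1, 1, 1]}}

```text
clock: 8.78
ee_pos: [0.4541, 0.1737, 0.0901]
orientation: [3.14, -0.007, -0.001]
force: [0.8, -0.1, -2.3]
width: 0.015
```

```bash
python3 - <<'E'
from h import *
s=manip.state(); print(s['clock'],s['ee_pos'],s['orientation'],s['force'],s['width'])
print(go([.4542,.1775,.056],down(0)))
E
```

```text
8.7833 [0.45410439 0.17369362 0.09012046] [ 3.13984335e+00 -6.56185890e-03 -1.23941955e-03] [ 0.76053864 -0.12036321 -2.25797494] 0.014959253499398209
(array([ 0.0005, -0.0193,  0.1706]), array([ 0.0003,  0.0001, -0.0007]))
```

Call:
{"method": "carry_out", "body": {"dp": [[0, -0.019, 0.04], [0, -0.019, 0.07], [0, -0.019, 0.07], [0, -0.019, 0.07], [0, -0.019, 0.07]], "turn": [[0, 0, 0], [0, 0, 0], [0, 0, 0], [0, 0, 0], [0, 0, 0]], "hand": [1, 1, 1, 1, 1]}}

```text
clock: 9.2
ee_pos: [0.4546, 0.1776, 0.077]
orientation: [3.14, -0.007, 0.001]
force: [0.3, 0.4, -1.5]
width: 0.0148
```

```bash
python3 - <<'E'
from h import *
s=manip.state(); print(s['clock'],s['ee_pos'],s['orientation'],s['force'],s['width'])
print(go([.4542,.1775,.054],down(0)))
E
```

```text
9.2 [0.45459517 0.17755462 0.07700685] [ 3.14027440e+00 -6.59820343e-03  1.01880203e-03] [ 0.28895082  0.35487558 -1.48753054] 0.014814171734375143
(array([-2.00e-03,  1.00e-04,  1.15e-01]), array([ 0.0002, -0.0001, -0.0007]))
```

Call:
{"method": "carry_out", "body": {"dp": [[-0.002, 0, 0.03], [-0.002, 0, 0.06], [-0.002, 0, 0.085], [-0.002, 0, 0.1], [-0.002, 0, 0.1]], "turn": [[0, 0, 0], [0, 0, 0], [0, 0, 0], [0, 0, 0], [0, 0, 0]], "hand": [1, 1, 1, 1, 1]}}

```text
clock: 9.62
ee_pos: [0.4538, 0.1774, 0.0561]
orientation: [3.14, -0.007, -0.001]
force: [1.0, 0.1, -2.6]
width: 0.0146
```

Call:
{"method": "carry_out", "body": {"dp": [[0, 0, 0.01], [0, 0, 0.01]], "turn": [[0, 0, 0], [0, 0, 0]], "hand": [1, 1]}}

```text
clock: 9.78
ee_pos: [0.454, 0.1775, 0.0545]
orientation: [3.14, -0.006, -0.0]
force: [-1.2, -1.5, 1.8]
width: 0.015
```

Call:
{"method": "carry_out", "body": {"dp": [[0, 0, 0.01], [0, 0, 0.015]], "turn": [[0, 0, 0], [0, 0, 0]], "hand": [1, 1]}}

```text
clock: 9.95
ee_pos: [0.4542, 0.1778, 0.054]
orientation: [3.14, -0.006, 0.0]
force: [-26.0, -6.6, 59.5]
width: 0.0148
```

Call:
{"method": "carry_out", "body": {"dp": [[0, 0, 0], [0, 0, 0]], "turn": [[0, 0, 0], [0, 0, 0]], "hand": [1, 1]}}

```text
clock: 10.12
ee_pos: [0.4546, 0.1779, 0.0548]
orientation: [3.141, -0.006, 0.002]
force: [0.6, -0.9, -0.2]
width: 0.0149
```

Seated (contact at TCP z 0.054, as predicted from 0.0527–0.0553). Releasing and rising.

Call:
{"method": "carry_out", "body": {"dp": [[0, 0, 0], [0, 0, 0], [0, 0, 0], [0, 0, -0.1], [0, 0, -0.25]], "turn": [[0, 0, 0], [0, 0, 0], [0, 0, 0], [0, 0, 0], [0, 0, 0]], "hand": [0, 0, 0, 0, 0]}}

```text
clock: 10.53
ee_pos: [0.4532, 0.1775, 0.1031]
orientation: [3.139, -0.006, -0.006]
force: [0.5, -1.3, 0.2]
width: 0.0426
```

Call:
{"method": "carry_out", "body": {"dp": [[0, 0, -0.15], [0, 0, -0.3], [0, 0, -0.4], [0, 0, -0.4], [0, 0, -0.4]], "turn": [[0, 0, 0], [0, 0, 0], [0, 0, 0], [0, 0, 0], [0, 0, 0]], "hand": [0, 0.4, 1, 1, 1]}}

```text
clock: 10.95
ee_pos: [0.4538, 0.1778, 0.1836]
orientation: [3.14, -0.006, -0.003]
force: [-0.4, -0.5, -1.0]
width: 0.0003
```

```bash
python3 - <<'E'
from h import *
s=manip.state(); print(s['clock'],s['ee_pos'],s['orientation'],s['force'],s['width'])
b,dw,cw=shot('wrist','w5.png'); W=cloud(cw,dw); np.savez('w5.npz',d=dw,c=cw)
for x in (.445,.45,.455,.46,.474,.485,.49,.495,.5,.504):
    m=(abs(W[...,0]-x)<.002)&(abs(W[...,1]-.177)<.016)&(W[...,2]>.034)&(W[...,2]<.065)
    P=W[m]
    if len(P)>5: t=P[P[:,2]>np.percentile(P[:,2],90)]; print(x,t.mean(0).round(4),P[:,1].min().round(4),P[:,1].max().round(4))
m=(abs(W[...,1]-.177)<.006)&(W[...,2]>.04)&(W[...,2]<.06)&(abs(W[...,0]-.475)<.06); print(W[m].min(0),W[m].max(0))
y=cv2.resize(b[60:280,180:420],None,fx=2.5,fy=2.5); cv2.imwrite('pics/w5c.png',y)
E
```

```text
10.95 [0.45378155 0.17781666 0.18359267] [ 3.13957205e+00 -6.16945018e-03 -3.06564289e-03] [-0.42368359 -0.54983741 -1.01585107] 0.00027239341743468215
0.445 [0.4448 0.1787 0.0519] 0.1703 0.1866
0.45 [0.4501 0.1782 0.0516] 0.1703 0.1865
0.455 [0.4546 0.1778 0.0519] 0.1703 0.1864
0.46 [0.4602 0.178  0.0518] 0.1703 0.1863
0.474 [0.4743 0.1787 0.0574] 0.164 0.1913
0.485 [0.4851 0.1778 0.0522] 0.1703 0.186
0.49 [0.4901 0.1779 0.052 ] 0.1704 0.1859
0.495 [0.495  0.179  0.0518] 0.1694 0.1858
0.5 [0.5004 0.178  0.0517] 0.1694 0.1857
0.504 [0.5049 0.1782 0.0517] 0.1695 0.1857
[0.4411633  0.17108761 0.04072273] [0.50708648 0.18289815 0.05825876]
```

View pics/w5c.png

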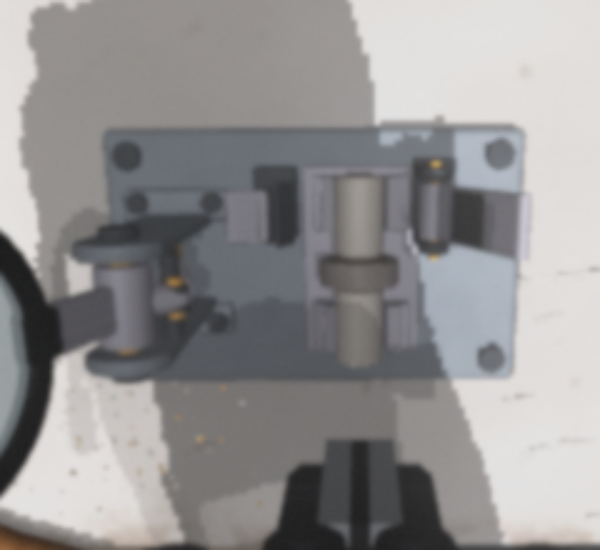

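The lock stands level and centred in the trough: x 0.441–0.507, y centre 0.178, tops at about 0.052. The open strap is at the right (485,220), leaning out to -y. Next I position shut fingers on its -y side.

Call:
{"method": "carry_out", "body": {"dp": [[0.09, 0.17, 0], [0.18, 0.33, 0], [0.216, 0.42, 0.1], [0.216, 0.42, 0.28], [0.216, 0.42, 0.4]], "turn": [[0, 0, 0], [0, 0, 0], [0, 0, 0], [0, 0, 0], [0, 0, 0]], "hand": [1, 1, 1, 1, 1]}}

```text
clock: 11.42
ee_pos: [0.4949, 0.0919, 0.0989]
orientation: [3.139, -0.01, -0.011]
force: [-0.2, 0.0, -0.4]
width: 0.0
```

Call:
{"method": "carry_out", "body": {"dp": [[0, 0, 0], [0, 0, 0]], "turn": [[0, 0, 0], [0, 0, 0]], "hand": [1, 1]}}

```text
clock: 11.58
ee_pos: [0.4937, 0.0917, 0.097]
orientation: [3.138, -0.01, -0.019]
force: [-0.4, -0.2, 0.7]
width: 0.0
```

```bash
cat > strap.py <<'E'
from h import *
s=manip.state(); print(s['clock'],s['ee_pos'],s['force'],s['width'])
for f in (115,105,90,80,70,60,50,42,35,27,20,15,11,6,2):
    a=np.radians(f); y=-24+35*np.cos(a)-3*np.sin(a)-10; z=54+35*np.sin(a)+3*np.cos(a)
    print(f, go([.497,.177+y/1000,z/1000+.019])[0].round(3))
E
python3 strap.py
```

```text
11.5833 [0.49371989 0.09167109 0.09702725] [-0.40678689 -0.21690975  0.66233694] 4.224646343363212e-06
115 [ 0.015 -0.169 -0.033]
105 [ 0.015 -0.197 -0.046]
90 [ 0.014 -0.242 -0.056]
80 [ 0.014 -0.272 -0.056]
70 [ 0.014 -0.302 -0.051]
60 [ 0.014 -0.331 -0.04 ]
50 [ 0.014 -0.358 -0.025]
42 [ 0.014 -0.377 -0.01 ]
35 [ 0.014 -0.392  0.006]
27 [ 0.014 -0.406  0.026]
20 [ 0.014 -0.416  0.044]
15 [ 0.014 -0.422  0.059]
11 [ 0.015 -0.426  0.07 ]
6 [ 0.015 -0.43   0.085]
2 [ 0.015 -0.432  0.097]
```

Call:
{"method": "carry_out", "body": {"dp": [[0.01, -0.09, -0.02], [0.015, -0.169, -0.033], [0.015, -0.2, -0.046], [0.015, -0.242, -0.056], [0.015, -0.272, -0.056]], "turn": [[0, 0, 0], [0, 0, 0], [0, 0, 0], [0, 0, 0], [0, 0, 0]], "hand": [1, 1, 1, 1, 1]}}

```text
clock: 12.0
ee_pos: [0.4975, 0.1468, 0.1092]
orientation: [3.138, -0.009, -0.017]
force: [0.6, -0.1, -0.6]
width: 0.0001
```

```bash
python3 strap.py; python3 -c "
from h import *
print(go([.5,.15,.1],down(0))[1])"
```

```text
12.0 [0.49753964 0.14677184 0.1091875 ] [ 0.58948841 -0.1113261  -0.64065548] 0.000131622335120726
115 [-0.002  0.106  0.029]
105 [-0.002  0.079  0.016]
90 [-0.002  0.034  0.006]
80 [-0.003  0.003  0.006]
70 [-0.003 -0.027  0.011]
60 [-0.003 -0.056  0.022]
50 [-0.003 -0.082  0.037]
42 [-0.003 -0.101  0.052]
35 [-0.003 -0.116  0.068]
27 [-0.002 -0.13   0.088]
20 [-0.002 -0.141  0.106]
15 [-0.002 -0.147  0.121]
11 [-0.002 -0.15   0.132]
6 [-0.002 -0.154  0.147]
2 [-0.002 -0.156  0.159]
[ 0.0005  0.0017 -0.0009]
```

Call:
{"method": "carry_out", "body": {"dp": [[-0.003, -0.027, 0.011], [-0.003, -0.056, 0.022], [-0.003, -0.082, 0.037], [-0.003, -0.101, 0.052], [-0.003, -0.116, 0.068]], "turn": [[0, 0.0017, 0], [0, 0.0017, 0], [0, 0.0017, 0], [0, 0.0017, 0], [0, 0.0017, 0]], "hand": [1, 1, 1, 1, 1]}}

```text
clock: 12.42
ee_pos: [0.4969, 0.1703, 0.0951]
orientation: [3.138, -0.009, 0.0]
force: [-0.3, -0.4, 1.7]
width: -0.0001
```

```bash
python3 strap.py; python3 - <<'E'
from h import *
a,d,c=shot('side','s4.png'); b,dw,cw=shot('wrist','w6.png')
x=cv2.resize(a[210:330,230:330],None,fx=4,fy=4); y=cv2.resize(b[80:380,200:440],(384,480))
cv2.imwrite('pics/s4c.png',np.hstack([x,y]))
E
```

```text
12.4167 [0.496926   0.17032024 0.0951424 ] [-0.26737205 -0.36987528  1.68453834] -0.0001397153915418142
115 [ 0.002  0.224 -0.041]
105 [ 0.002  0.197 -0.054]
90 [ 0.001  0.152 -0.064]
80 [ 0.001  0.121 -0.064]
70 [ 0.001  0.091 -0.059]
60 [ 0.001  0.062 -0.048]
50 [ 0.001  0.036 -0.033]
42 [ 0.     0.017 -0.018]
35 [ 0.     0.002 -0.002]
27 [ 0.    -0.013  0.018]
20 [ 0.    -0.023  0.037]
15 [ 0.    -0.029  0.051]
11 [ 0.    -0.032  0.062]
6 [ 0.    -0.036  0.077]
2 [ 0.    -0.038  0.09 ]
```

View pics/s4c.png

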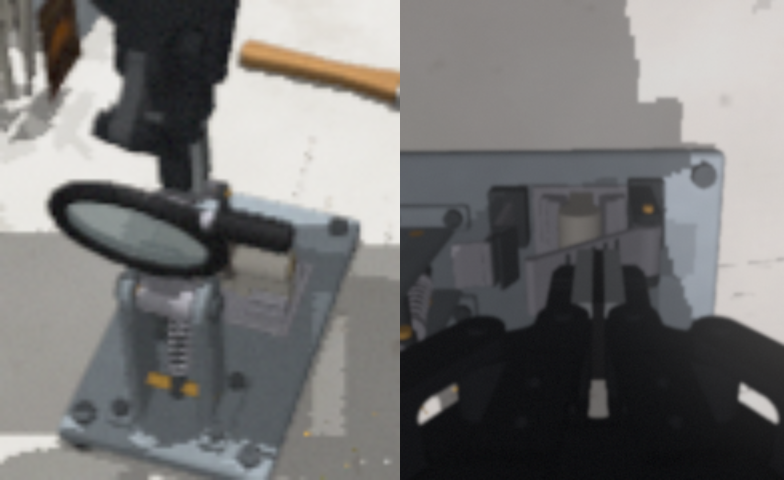

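The wrist half shows the strap's edge running from (525,260) to (660,230) under the fingertips: it is coming over. Pressing on.

Call:
{"method": "carry_out", "body": {"dp": [[0, -0.013, 0.018], [0, -0.022, 0.037], [0, -0.026, 0.05], [0, -0.028, 0.06], [0, -0.028, 0.065]], "turn": [[0, 0, 0], [0, 0, 0], [0, 0, 0], [0, 0, 0], [0, 0, 0]], "hand": [1, 1, 1, 1, 1]}}

```text
clock: 12.93
ee_pos: [0.4967, 0.1759, 0.0816]
orientation: [3.138, -0.009, -0.002]
force: [-0.6, 2.0, 5.2]
width: 0.0004
```

Call:
{"method": "carry_out", "body": {"dp": [[0, 0, 0.008], [0, 0, 0.015]], "turn": [[0, 0, 0], [0, 0, 0]], "hand": [1, 1]}}

```text
clock: 13.1
ee_pos: [0.4969, 0.1762, 0.079]
orientation: [3.139, -0.009, -0.0]
force: [-2.3, 4.1, 8.2]
width: 0.0
```

Call:
{"method": "carry_out", "body": {"dp": [[0, 0, 0.007], [0, 0, 0.013]], "turn": [[0, 0, 0], [0, 0, 0]], "hand": [1, 1]}}

```text
clock: 13.27
ee_pos: [0.4969, 0.1763, 0.0764]
orientation: [3.139, -0.009, -0.0]
force: [0.1, 1.2, 0.2]
width: -0.0001
```

Call:
{"method": "carry_out", "body": {"dp": [[0, 0, 0.006], [0, 0, 0.01]], "turn": [[0, 0, 0], [0, 0, 0]], "hand": [1, 1]}}

```text
clock: 13.43
ee_pos: [0.4971, 0.1763, 0.0752]
orientation: [3.139, -0.009, 0.001]
force: [-7.9, -1.2, 23.7]
width: -0.0
```

The force fell from 8 N to 0 (the click), then rose hard at 24 N against the shut stop. Rising and checking that the strap stays.

Call:
{"method": "carry_out", "body": {"dp": [[0, 0, -0.1], [0, 0, -0.25], [0, 0, -0.4], [0, 0, -0.55], [0, 0, -0.55]], "turn": [[0, 0, 0], [0, 0, 0], [0, 0, 0], [0, 0, 0], [0, 0, 0]], "hand": [1, 1, 1, 1, 1]}}

```text
clock: 13.85
ee_pos: [0.4988, 0.1769, 0.1906]
orientation: [3.141, -0.009, 0.012]
force: [1.1, 0.8, 1.2]
width: -0.0002
```

Call:
{"method": "carry_out", "body": {"dp": [[-0.2, 0, 0], [-0.38, 0, 0], [-0.38, 0, 0]], "turn": [[0, 0, 0], [0, 0, 0], [0, 0, 0]], "hand": [0, 0, 0]}}

```text
clock: 14.1
ee_pos: [0.418, 0.1768, 0.1886]
orientation: [3.14, -0.008, 0.006]
force: [0.1, -0.6, 0.2]
width: 0.0355
```

```bash
python3 - <<'E'
from h import *
s=manip.state(); print(s['clock'],s['ee_pos'],s['orientation'],s['width'])
b,dw,cw=shot('wrist','w7.png'); W=cloud(cw,dw)
print('strap profile x=.497')
for y in (-30,-20,-12,-4,4,12,20,26,32,38):
    m=(abs(W[...,0]-.497)<.006)&(abs(W[...,1]-.177-y/1000)<.0025)&(W[...,2]<.12); print(y,W[m][:,2].mean().round(4) if m.any() else None,end='; ')
m=(abs(W[...,1]-.178)<.006)&(W[...,2]>.04)&(W[...,2]<.07)&(abs(W[...,0]-.475)<.06); print('\nlock',W[m].min(0),W[m].max(0))
a,d,c=shot('side','s5.png'); V=cloud(c,d)
for P,n in((W,'w'),(V,'s')):
    m=(P[...,2]>.165)&(P[...,2]<.2)&(P[...,1]>.255)&(P[...,1]<.31)&(P[...,0]>.40)&(P[...,0]<.436)
    if m.any(): print(n,'handle',m.sum(),np.median(P[m],0),P[m].min(0),P[m].max(0))
print(go([.418,.279,.24],down(0)))
E
```

```text
14.1 [0.41800494 0.17684463 0.18863689] [ 3.13995031 -0.00755827  0.00638632] 0.03554265473129658
strap profile x=.497
-30 0.0573; -20 0.058; -12 0.0574; -4 0.0578; 4 0.058; 12 0.0581; 20 0.0584; 26 0.0661; 32 0.0692; 38 0.0701; 
lock [0.44003746 0.17200193 0.04052445] [0.50698595 0.18399314 0.06013194]
w handle 1680 [0.42267451 0.27499279 0.1880175 ] [0.40740457 0.27134179 0.17813008] [0.4359808  0.28387906 0.19186512]
s handle 157 [0.42194675 0.28131457 0.18795628] [0.40876942 0.27310309 0.17835191] [0.43560582 0.28496492 0.19133469]
(array([-0.0221, -0.5084, -0.2506]), array([ 0.0001, -0.0013, -0.0008]))
```

The strap lies level at 0.058 across its whole length (given 0.056 plus about 2 mm bias), so the catch holds it. The lens handle is up at y 0.278, z 0.185 (given 0.279/0.183). Going to grip it.

Call:
{"method": "carry_out", "body": {"dp": [[0, 0, -0.16], [0, -0.12, -0.3], [0, -0.3, -0.34], [0, -0.45, -0.34], [0, -0.51, -0.3]], "turn": [[0, -0.0013, -0.001], [0, -0.0013, -0.001], [0, -0.0013, -0.001], [0, -0.0013, -0.001], [0, -0.0013, -0.001]], "hand": [0, 0, 0, 0, 0], "grip_force": 25}}

```text
clock: 14.62
ee_pos: [0.4236, 0.2824, 0.2513]
orientation: [-3.14, -0.004, -0.005]
force: [0.8, -0.1, -0.6]
width: 0.0427
```

Call:
{"method": "carry_out", "body": {"dp": [[0, 0, 0], [0, 0, 0]], "turn": [[0, 0, 0], [0, 0, 0]], "hand": [0, 0]}}

```text
clock: 14.78
ee_pos: [0.424, 0.2825, 0.2503]
orientation: [-3.141, -0.005, -0.003]
force: [-0.6, -1.0, -0.1]
width: 0.0425
```

```bash
python3 -c "
from h import *
print(manip.state()['ee_pos'],go([.420,.2785,.184],down(0)))"
```

```text
[0.42401675 0.28250287 0.25032889] (array([-0.0208,  0.0202,  0.3316]), array([-0.0001, -0.0003,  0.0005]))
```

Call:
{"method": "carry_out", "body": {"dp": [[-0.02, 0.02, 0.1], [-0.02, 0.02, 0.2], [-0.02, 0.02, 0.29], [-0.02, 0.02, 0.33], [-0.02, 0.02, 0.33]], "turn": [[0, 0, 0], [0, 0, 0], [0, 0, 0], [0, 0, 0], [0, 0, 0]], "hand": [0, 0, 0, 0, 0]}}

```text
clock: 15.2
ee_pos: [0.42, 0.2773, 0.1828]
orientation: [3.141, 0.003, -0.001]
force: [-0.6, -1.0, 0.5]
width: 0.043
```

Call:
{"method": "carry_out", "body": {"dp": [[0, 0, 0], [0, 0, 0], [0, 0, 0], [0, 0, 0], [0, 0, 0]], "turn": [[0, 0, 0], [0, 0, 0], [0, 0, 0], [0, 0, 0], [0, 0, 0]], "hand": [1, 1, 1, 1, 1]}}

```text
clock: 15.62
ee_pos: [0.4205, 0.2777, 0.1838]
orientation: [-3.141, -0.003, -0.002]
force: [2.4, 2.8, 3.9]
width: 0.0109
```

```bash
cat > arc.py <<'E'
from h import *
s=manip.state(); print(s['clock'],s['ee_pos'],s['force'],s['width'])
p=s['ee_pos']; r=np.hypot(p[1]-.247,p[2]-.09); t=np.arctan2(p[2]-.09,.247-p[1]); print('r,th',r,t)
for th in np.arange(1.8,-.01,-.12):
    if th<t+.1: print(th.round(2), go([p[0],.247-.098*np.cos(th),.091+.098*np.sin(th)])[0])
E
python3 arc.py
```

```text
15.6167 [0.42052574 0.27767876 0.18375212] [2.36240058 2.80848199 3.92769387] 0.010945839115433243
r,th 0.09864404058229986 1.8870462962244228
1.8 [-0.0001  0.0421 -0.0134]
1.68 [-0.0002  0.1    -0.0234]
1.56 [-0.0003  0.1587 -0.0263]
1.44 [-0.0004  0.2173 -0.0221]
1.32 [-0.0005  0.275  -0.011 ]
1.2 [-0.0007  0.331   0.0069]
1.08 [-0.0008  0.3844  0.0315]
0.96 [-0.001   0.4344  0.0622]
0.84 [-0.0011  0.4805  0.0987]
0.72 [-0.0013  0.5218  0.1405]
0.6 [-0.0014  0.5579  0.1869]
0.48 [-0.0015  0.5881  0.2373]
0.36 [-0.0016  0.6121  0.2909]
0.24 [-0.0018  0.6295  0.347 ]
0.12 [-0.0019  0.64    0.4049]
0.0 [-0.002   0.6436  0.4635]
```

Gripped (10.9 mm, as before; θ 1.887). Carrying it back along the arc.

Call:
{"method": "carry_out", "body": {"dp": [[0, 0.042, -0.013], [0, 0.1, -0.023], [0, 0.159, -0.026], [0, 0.217, -0.022], [0, 0.275, -0.011]], "turn": [[0, 0, 0], [0, 0, 0], [0, 0, 0], [0, 0, 0], [0, 0, 0]], "hand": [1, 1, 1, 1, 1]}}

```text
clock: 16.03
ee_pos: [0.4207, 0.2217, 0.1862]
orientation: [-3.141, -0.003, -0.003]
force: [1.2, 2.6, 1.2]
width: 0.0114
```

```bash
python3 arc.py
```

```text
16.0333 [0.42066187 0.22173209 0.18624757] [1.16234146 2.6286798  1.15471443] 0.011353950771068662
r,th 0.09950910422049984 1.314059578576606
1.32 [ 0.     -0.0047  0.0016]
1.2 [-0.0001  0.0512  0.0195]
1.08 [-0.0003  0.1046  0.044 ]
0.96 [-0.0005  0.1547  0.0747]
0.84 [-0.0006  0.2008  0.1112]
0.72 [-0.0008  0.2422  0.1529]
0.6 [-0.001   0.2782  0.1993]
0.48 [-0.0011  0.3085  0.2497]
0.36 [-0.0013  0.3325  0.3033]
0.24 [-0.0014  0.3499  0.3595]
0.12 [-0.0016  0.3605  0.4173]
0.0 [-0.0017  0.3641  0.4759]
```

Call:
{"method": "carry_out", "body": {"dp": [[0, 0.051, 0.019], [0, 0.105, 0.044], [0, 0.155, 0.075], [0, 0.2, 0.111], [0, 0.242, 0.153]], "turn": [[0, 0, 0], [0, 0, 0], [0, 0, 0], [0, 0, 0], [0, 0, 0]], "hand": [1, 1, 1, 1, 1]}}

```text
clock: 16.45
ee_pos: [0.4207, 0.1722, 0.1547]
orientation: [-3.141, -0.003, -0.002]
force: [2.0, 3.2, -2.0]
width: 0.0109
```

```bash
python3 arc.py
```

```text
16.45 [0.42067723 0.1721892  0.15467117] [ 2.03921205  3.22489725 -1.95107755] 0.010860441566989744
r,th 0.09888890277448585 0.7128308921468198
0.72 [ 0.     -0.0057 -0.0047]
0.6 [-0.0001  0.0304  0.0417]
0.48 [-0.0002  0.0606  0.0921]
0.36 [-0.0004  0.0846  0.1457]
0.24 [-0.0005  0.102   0.2018]
0.12 [-0.0006  0.1125  0.2597]
0.0 [-0.0007  0.1161  0.3183]
```

Call:
{"method": "carry_out", "body": {"dp": [[0, 0.03, 0.042], [0, 0.06, 0.092], [0, 0.085, 0.146], [0, 0.102, 0.202], [0, 0.112, 0.26]], "turn": [[0, 0, 0], [0, 0, 0], [0, 0, 0], [0, 0, 0], [0, 0, 0]], "hand": [1, 1, 1, 1, 1]}}

```text
clock: 16.87
ee_pos: [0.4206, 0.1491, 0.1013]
orientation: [-3.141, -0.002, -0.001]
force: [2.3, 4.7, -1.0]
width: 0.0109
```

Call:
{"method": "carry_out", "body": {"dp": [[0, 0.004, 0.03], [0, 0.004, 0.03], [0, 0.004, 0.03], [0, 0.004, 0.03], [0, 0.004, 0.03]], "turn": [[0, 0, 0], [0, 0, 0], [0, 0, 0], [0, 0, 0], [0, 0, 0]], "hand": [1, 0, 0, 0, 0]}}

```text
clock: 17.28
ee_pos: [0.4206, 0.1481, 0.0952]
orientation: [3.141, 0.002, 0.002]
force: [1.2, 0.1, 0.5]
width: 0.0426
```

Call:
{"method": "carry_out", "body": {"dp": [[0, 0, -0.1], [0, 0, -0.25], [0, 0, -0.4], [0, 0, -0.6], [0, 0, -0.8]], "turn": [[0, 0, 0], [0, 0, 0], [0, 0, 0], [0, 0, 0], [0, 0, 0]], "hand": [0, 0, 0, 0, 0]}}

```text
clock: 17.7
ee_pos: [0.4198, 0.1479, 0.2569]
orientation: [3.141, 0.003, 0.001]
force: [1.1, 0.8, 0.2]
width: 0.0429
```

Call:
{"method": "carry_out", "body": {"dp": [[0, 0, -0.05], [0, 0, -0.05], [0, 0, -0.05]], "turn": [[0, 0, 0], [0, 0, 0], [0, 0, 0]], "hand": [0, 0, 0]}}

```text
clock: 17.95
ee_pos: [0.4197, 0.1478, 0.2669]
orientation: [3.141, 0.003, 0.002]
force: [-0.5, -0.2, -0.9]
width: 0.0427
```

```bash
python3 - <<'E'
from h import *
s=manip.state(); print(s['clock'],s['ee_pos'],s['force'],s['width'])
b,dw,cw=shot('wrist','w8.png'); W=cloud(cw,dw)
m=(W[...,2]>.07)&(W[...,2]<.15)&(b.max(2)<55)&(abs(W[...,0]-.46)<.06)&(abs(W[...,1]-.18)<.05)
P=W[m]; print('lens',m.sum(),P.min(0),P.max(0),np.percentile(P[:,2],[5,50,95]))
h=P[P[:,0]<.434]; print('handle',len(h),h.mean(0) if len(h) else 0)
print('seen through ring:')
for y in (-20,-10,0,10,18):
    m=(abs(W[...,0]-.497)<.006)&(abs(W[...,1]-.177-y/1000)<.0025)&(W[...,2]<.12); print(y,np.median(W[m][:,2]).round(4) if m.any() else None,end='; ')
a,d,c=shot('side','s6.png')
V=cloud(c,d)
for n,x,y in (('padlock',0,0),): pass
x=cv2.resize(a[130:340,230:400],(486,600)); y=cv2.resize(b[60:280,240:400],(300,412)); y=cv2.copyMakeBorder(y,0,188,0,0,0)
cv2.imwrite('pics/fin.png',np.hstack([x,y]))
E
```

```text
17.95 [0.41974238 0.14777131 0.26686334] [-0.53559956 -0.1983633  -0.89904865] 0.04266636587582325
lens 14 [0.4708836  0.20333935 0.09249656] [0.49032311 0.21227786 0.09585736] [0.09277406 0.09434695 0.09577966]
handle 0 0
seen through ring:
-20 0.0935; -10 0.0923; 0 0.0922; 10 0.0923; 18 0.0934;
```

View pics/fin.png

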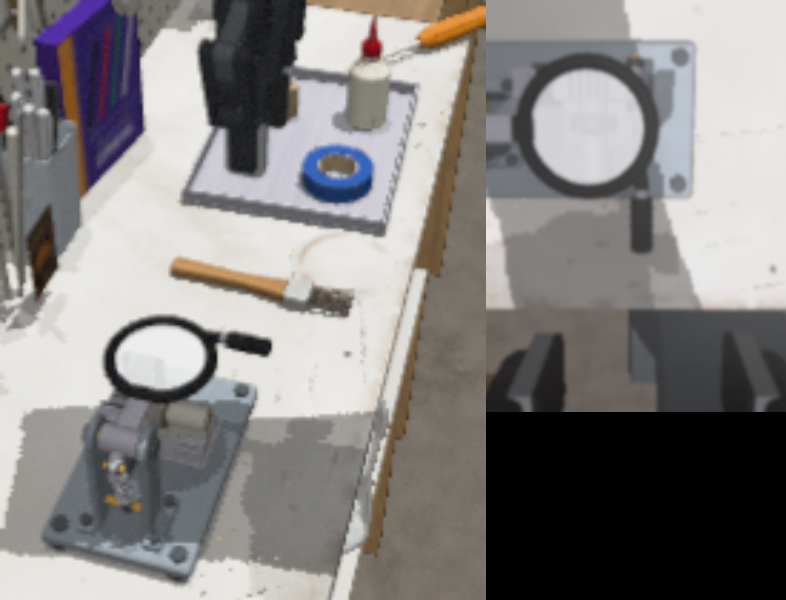

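The lens is down and level over the cylinder: ring at (160,355), glass at 0.092–0.094 throughout. The cylinder stands in the cradle at (185,418) and no strap is sticking out. Handing in.

```bash
python3 -c "
from h import *
print(manip.finish_job())"
```

```text
the job is handed in; nothing more can be done
None
```

The job is done and handed in, in the order asked, after about 18 s on the robot's clock (limit 58 s).

- **Magnifier up:** I gripped its handle, carried it back to about 1.85 rad and let go. It then measured against its stop, with the handle at y 0.278, z 0.185 m.
- **Cylinder:** it stands level in the cradle, centred within about 1 mm. Its two half-tops read 0.052 m against 0.050 nominal, within the camera's 2 mm bias.
- **Strap:** the press force built to about 8 N and dropped to zero as the catch clicked. With the gripper away, the strap stayed level at 0.058 m, against 0.056 nominal.
- **Magnifier down:** I carried it back past the snap point and released it. The glass then read 0.092–0.094 m across, so it is level over the cylinder, and the gripper is clear.

Three checks were less clean:
- Seating the cylinder pressed briefly to about 60 N at the wrist through the gripped part. That is under the 120 N wrist limit.
- In the final view the lens hid the strap, so the strap itself was last checked before the magnifier came down. Nothing was standing up afterwards.
- The tape, oil bottle and brush looked unmoved in the last picture. The padlock was mostly hidden behind the gripper there, but nothing went near it.

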